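# Find the rattling friction block

### The arm

A 6-joint arm with a two-finger parallel gripper is mounted at the origin on the work surface. World frame = base frame: x ahead of the robot, y to its left, z up, the work surface at z = 0. Lengths are in m, angles in rad, forces in N, time in s.
With the tool pointing down it reaches from about 0.35 to 0.85 m from the base axis. Payload 8.1 kg.
Tool frame: the origin (TCP) lies between the finger pads; the fingertips stand 11 mm ahead of it and the grasp point (between the pads) lies 8 mm behind it (robot.tips_ahead is the distance from the TCP to the fingertips, in m); z points along the fingers, y is the line along which they close (so a half turn about z gives the same grasp; the last joint's range is limited). The gripper opens to 93 mm and grips with 3 to 60 N. Pads are 15 mm wide; open, the fingers measure 128 mm over their backs; the gripper's body (75 mm by 188 mm) begins 65 mm behind the grasp point.
Start: joints at [1.157, 0.13, 1.488, -0, 1.523, -0.085], TCP at [0.194, 0.568, 0.23] pointing down, gripper open.
Joint ranges: [-2.96, 2.96], [-0.89, 2.26], [0.02, 2.5], [-1.34, 4.48], [0, 2.73], [-2.66, 2.66]. Speed limits (rad/s): [2.39, 2.39, 2.79, 3.14, 3.14, 3.14].

### API

Orientations are given as a rotation vector (axis times angle).
In Python, from plant import robot gives the robot as it stands. The module is installed in compiled form; this text tells all that it offers.
- The arm moves only by the tool move_arm, never from a script. Its argument "deltas" is one flat list of numbers, 7 for each row, row after row: the shift along the tool's x, y, z in m, then the turn, a rotation vector about the tool's x, y, z in rad, then the opening, from 0 (shut) to 1 (fully open). A call has 1 to 12 rows; each row is the pose to reach, as a shift and turn from the pose commanded when the call began, along the tool's axes at that moment; what a row does not reach only later rows make up. A row lasts 1/8 s, in which the tool goes at most 62.5 mm and 10.7 degrees, less where a joint would pass 70% of its speed; a pose out of reach is approached as far as the arm can. A call with a gripper value outside its range is refused whole. The fingers move at their own pace and stop on an object; "squeeze" is the grip in N (left out, the last holds). Time passes only in rows, so rows that repeat a pose let the fingers close. It gives the time, the measured TCP pose, the force, the opening and the grip force at its end, in the units of the state.
- robot.read_state(): the state, without advancing time (a new reading comes with each control period).
- robot.read_camera(name): name is "side" or "top" or "wrist"; returns (picture, depth): 480x640x3 uint8, red, green, blue; 480x640 float32, m along the optical axis (not along the pixel's ray), 0 where there is no reading.
- robot.camera_model(name): a dict with "K" (3x3 intrinsics, pixels), "R" (3x3) and "t" (3): a world point X has camera coordinates R X + t; the wrist camera has in their place "tool_from_camera" (4x4, takes a point from camera to tool coordinates, whose origin is the TCP and whose axes are the flange's). Camera axes: x right, y down, z forward; pixel columns grow to the right and rows downward; lengths in m; the calibration is good to about 2 mm. A picture is of the moment at which its call begins: read the wrist's pose just before it. camera_model takes no time and is no camera call.
- robot.close_job(): hands the job in; it is judged then, once.
Trained networks look in the newest picture that a camera, given by its name, has taken for a name from the list of things; names that differ only in an ending like _2 or _b are one class to them, and where a whole thing is asked for, a point or a joint stands for the part that bears it (a point fixed in the world has none). Each returns a list of dicts, best first, with "confidence" (0 to 1); they miss things now and then, are a little off and sometimes report something else, mostly with a low value. They report only what shows in the picture. A call takes as long as a camera call. They do not tell look-alikes from the thing itself.
- robot.recognise(camera, label): "uv" ([column, row] in pixels, amid what is visible of it).
The state is a dict: "t": time; "q": joint angles; "dq": joint speeds; "joint_torque": joint torques, N m; "tool_pos": TCP position; "orientation": TCP orientation; "force": force on the tool from outside, world axes, zero at the start; "wrist_torque": the same for the moment, N m; "opening": finger opening in m; "gripper_force": force on a finger pad.
Only numpy, scipy, OpenCV 4.12 (cv2) and the standard library are available. Lean on these libraries where they do the work, as an engineer would, in place of code of your own. Each camera call takes 0.05 s, during which the arm holds its last target. There are 200 camera calls.

### The job

Two closed wooden friction blocks with a steel weight under a clear cover lie on the bench; in one of them the weight has come loose. Lift a block and tilt it lengthwise, by about 30 degrees, to see or feel whether the weight shifts: set the one whose weight has been shown to slide down flat in the shallow dark grey tray, cover up and with its weight left at one end, without dropping it. The sound block belongs flat on the table where it stood, cover up; if you lifted it, put it back there.

Things in the scene. Friction and masses are not known exactly. Their poses are not given: they have to be found in the camera images.
- block_a_center (a point): centre (25 mm above its underside) of one of two look-alike closed wooden blocks, 130 mm long (x), 50 wide (y), 50 high, about 0.4 kg in all; lies flat, z up out of its top, which has a 102 x 32 mm clear cover over a white slot with a dark steel weight. Shorter plain wood offcuts without a cover are no part of the job.
- block_b_center (a point): centre (25 mm above its underside) of one of two look-alike closed wooden blocks, 130 mm long (x), 50 wide (y), 50 high, about 0.4 kg in all; lies flat, z up out of its top, which has a 102 x 32 mm clear cover over a white slot with a dark steel weight. Shorter plain wood offcuts without a cover are no part of the job.
- weight_a (a joint): place of the steel weight (42 x 28 x 26 mm, 0.24 kg) along x of block_a, m; 0 = middle, as at the start. In one of the two blocks the weight is loose: when tilted lengthwise past some 15 degrees, it slides up to 0.029 to the lower end (0.5 s at 30 degrees, either way) and stays there once levelled. The weight of the other is fixed and stays at 0.
- weight_b (a joint): place of the steel weight (42 x 28 x 26 mm, 0.24 kg) along x of block_b, m; 0 = middle, as at the start. In one of the two blocks the weight is loose: when tilted lengthwise past some 15 degrees, it slides up to 0.029 to the lower end (0.5 s at 30 degrees, either way) and stays there once levelled. The weight of the other is fixed and stays at 0.
- block_a: the wooden block of block_a_center; origin at the centre of its underside, same axes
- block_b: the wooden block of block_b_center; origin at the centre of its underside, same axes
- tray: shallow open tray of dark grey plastic, fixed to the table, 190 mm (x) by 160 mm (y) outside, 22 mm high, walls and floor 5 mm thick; origin at the centre of its underside, z up. It is the only such tray, and is big enough for one block lying along its x.
Things that resemble listed ones, but are neither listed nor needed, are in the scene too. Leave any green look-alike of the block_b alone.

How it is judged:
On the way:
1. a block is tilted by more than 15 degrees off the table and its weight slides to one end (((angle between block_a_center's own z axis and vertical above 0.26 rad and height (world z) of block_a_center above 0.04 m and (value of joint weight_a above 0.01 m or value of joint weight_a below -0.01 m)) or (angle between block_b_center's own z axis and vertical above 0.26 rad and height (world z) of block_b_center above 0.04 m and (value of joint weight_b above 0.01 m or value of joint weight_b below -0.01 m)))), for 0.1 s.
At the end, for the whole second after the job is handed in: The block with its weight more than 10 mm off the middle lies at rest on the tray floor; the other, weight in the middle, lies at rest on the table, centre within 40 mm of its start. Both cover up, within 10 degrees of flat, centres at resting height within 7 mm ((((value of joint weight_a above 0.01 m or value of joint weight_a below -0.01 m) and (x of block_a_center in the frame of tray between -0.08 and 0.08 m and y of block_a_center in the frame of tray between -0.065 and 0.065 m and z of block_a_center in the frame of tray between 0.022 and 0.038 m and angle between block_a_center's own z axis and vertical below 0.175 rad) and not (value of joint weight_b above 0.01 m or value of joint weight_b below -0.01 m) and (distance of block_b_center from where it was at the start of the episode below 0.04 m and height (world z) of block_b_center between 0.018 and 0.033 m and angle between block_b_center's own z axis and vertical below 0.175 rad)) or ((value of joint weight_b above 0.01 m or value of joint weight_b below -0.01 m) and (x of block_b_center in the frame of tray between -0.08 and 0.08 m and y of block_b_center in the frame of tray between -0.065 and 0.065 m and z of block_b_center in the frame of tray between 0.022 and 0.038 m and angle between block_b_center's own z axis and vertical below 0.175 rad) and not (value of joint weight_a above 0.01 m or value of joint weight_a below -0.01 m) and (distance of block_a_center from where it was at the start of the episode below 0.04 m and height (world z) of block_a_center between 0.018 and 0.033 m and angle between block_a_center's own z axis and vertical below 0.175 rad))) and linear speed of each of block_a, block_b below 0.02 m/s); the robot touches nothing.
It fails at once if block_a is dropped or thrown (faster than 0.7 m/s while the fingers do not hold it; a fall of some 25 mm) (linear speed of block_a above 0.7 m/s and contact force between the fingers and block_a below 0.3 N).
It fails at once if block_b is dropped or thrown (faster than 0.7 m/s while the fingers do not hold it; a fall of some 25 mm) (linear speed of block_b above 0.7 m/s and contact force between the fingers and block_b below 0.3 N).
It also fails if it takes over 61 s, if anything falls off the work surface, if the arm or the gripper's body presses on something with over 40 N, if the wrist force passes 120 N, or if a joint passes its speed limit or range.

## Working session

There is one attempt and no reset: what is moved stays moved. The work goes in short steps, Python scripts to look and compute and a tool call to move; the robot and the scene stay as the last step left them, time stands still between calls to the robot, and variables do not carry over. Pictures are saved under pics/ and viewed, at most 10 in all, crops included, and the job is handed in when it is done.

Besides the shell and the picture viewer there is one more tool, called after "Emit:" by a JSON object that holds its "api" and its "payload", one argument or row to a line. move_arm: Moves the arm, as the interface text tells. Its arguments: {"type":"object","properties":{"deltas":{"type":"array","items":{"type":"number"}},"squeeze":{"type":"number"}},"required":["deltas"]}

```bash
mkdir -p pics; cat > h.py <<'E'
import numpy as np, cv2
from scipy.spatial.transform import Rotation as Ro
from plant import robot
def cam(n,save=None):
    s=robot.read_state(); p,d=robot.read_camera(n)
    if save: cv2.imwrite(f'pics/{save}.png',p[:,:,::-1])
    m=robot.camera_model(n)
    if n=='wrist':
        T=np.array(m['tool_from_camera']); Rt=Ro.from_rotvec(s['orientation']).as_matrix()
        R=Rt@T[:3,:3]; c=Rt@T[:3,3]+s['tool_pos']
    else:
        R=np.array(m['R']).T; c=-R@np.array(m['t'])
    v,u=np.mgrid[0:480,0:640]
    r=np.stack([u,v,np.ones_like(u)],-1)@np.linalg.inv(m['K']).T
    return p,d,(r*d[...,None])@R.T+c
E
python3 - <<'E'
from h import *
for n in ('top','side'):
    p,d,P=cam(n,n+'0')
    for l in ('block_a','block_b','tray','weight_a'):
        for r in robot.recognise(n,l):
            u,v=map(int,np.round(r['uv'])); print(n,l,(u,v),round(r['confidence'],2),P[v,u].round(3))
print(robot.read_state())
a=cv2.imread('pics/top0.png');cv2.imwrite('pics/both.png',cv2.resize(np.hstack([a,cv2.imread('pics/side0.png')]),(800,300)))
E
```

```text
top block_a (311, 194) 0.89 [0.552 0.017 0.05 ]
top block_a (509, 204) 0.83 [ 0.543 -0.3    0.051]
top block_a (404, 203) 0.78 [ 0.541 -0.133  0.048]
top block_a (320, 317) 0.66 [ 0.355 -0.002  0.05 ]
top block_b (311, 194) 0.89 [0.552 0.017 0.05 ]
top block_b (509, 204) 0.83 [ 0.543 -0.3    0.051]
top block_b (404, 203) 0.78 [ 0.541 -0.133  0.048]
top block_b (320, 317) 0.66 [ 0.355 -0.002  0.05 ]
top tray (155, 223) 0.72 [0.502 0.281 0.007]
side block_a (428, 272) 0.9 [ 0.518 -0.151  0.048]
side block_a (526, 329) 0.74 [ 0.513 -0.31   0.05 ]
side block_a (278, 291) 0.67 [ 0.337 -0.018  0.042]
side block_a (364, 230) 0.61 [ 0.528 -0.015  0.051]
side block_b (428, 272) 0.9 [ 0.518 -0.151  0.048]
side block_b (526, 329) 0.74 [ 0.513 -0.31   0.05 ]
side block_b (278, 291) 0.67 [ 0.337 -0.018  0.042]
side block_b (364, 230) 0.61 [ 0.528 -0.015  0.051]
side tray (242, 194) 0.87 [0.494 0.273 0.008]
{'t': 0.5, 'q': array([ 1.15664645e+00,  1.30414977e-01,  1.48824094e+00,  1.95119043e-05,
        1.52303219e+00, -8.53741939e-02]), 'dq': array([ 0.00033682, -0.000643  ,  0.00075834,  0.00140635, -0.00206805,
        0.00174394]), 'joint_torque': array([-9.14947104e-04, -5.59175456e+01, -4.91571593e+01,  7.67597300e-02,
        2.42687023e-02, -1.42452842e-05]), 'tool_pos': array([0.19367739, 0.5678531 , 0.22960375]), 'orientation': array([-5.14111278e-01, -3.09919781e+00,  1.37721885e-04]), 'force': array([ 0.05690438, -0.3533078 , -0.00297599]), 'wrist_torque': array([0.03804823, 0.03993804, 0.01703155]), 'gripper_force': 0.0, 'opening': 0.09318950577640826}
```

View pics/top0.png

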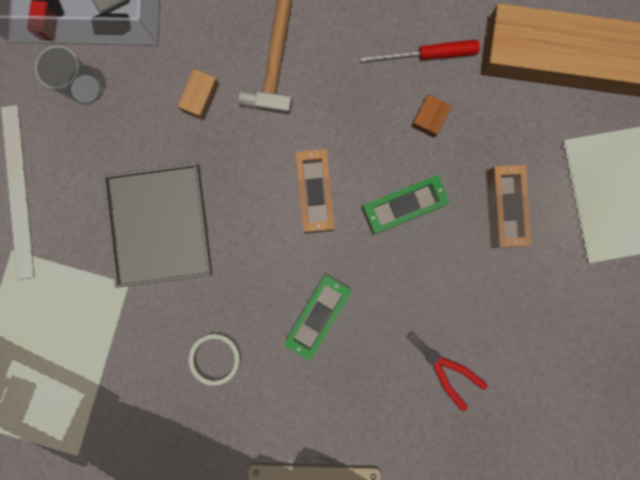

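The wooden blocks with a cover are at (315,191) and (512,206). The green look-alikes at (405,204) and (318,317) don't fit because of their colour. The offcuts at (198,94) and (432,115) are short and have no cover. The tray is at (158,225). Next I fit the poses and confirm them in one crop.

```bash
python3 - <<'E'
from h import *
p,d,P=cam('top','top1')
def fit(m,name):
    n,l,st,_=cv2.connectedComponentsWithStats(m.astype(np.uint8))
    for i in range(1,n):
        if st[i,4]<300: continue
        q=P[l==i]; (c,s,a)=cv2.minAreaRect((q[:,:2]*1000).astype(np.float32))
        bx=cv2.boxPoints((c,s,a)); e=[bx[1]-bx[0],bx[2]-bx[1]]; e=max(e,key=np.linalg.norm)
        if e[0]<0:e=-e
        print(name,np.round(c,1),np.round(s,1),'yaw',np.degrees(np.arctan2(e[1],e[0])).round(1),'z',np.median(q[:,2]).round(4),st[i,:2])
z=P[...,2]
fit((z>.043)&(z<.057)&(d>0),'blk')
m=np.zeros(z.shape,bool); m[150:300,90:225]=1
fit(m&(z>.014)&(z<.03),'tray'); print('tray floor',np.median(z[190:260,130:190]),'table',np.median(z[260:280,400:420]))
a=cv2.imread('pics/top1.png')[140:260,280:550]; cv2.imwrite('pics/crop.png',cv2.resize(a,None,fx=2.9,fy=2.9))
E
```

```text
blk [852.  475.3] [31.3 33.6] yaw -88.3 z 0.0542 [28  0]
blk [812.4 409.3] [ 59.1 256. ] yaw -76.8 z 0.0503 [0 0]
blk [ 762.5 -370.9] [266.6  91.2] yaw 61.5 z 0.0501 [486   7]
blk [558.3  12.2] [130.5  50. ] yaw 6.9 z 0.0509 [295 149]
blk [ 540.4 -304.6] [130.3  52.1] yaw 4.2 z 0.0507 [492 165]
blk [ 539.3 -135.4] [ 50.  130.8] yaw -66.4 z 0.0508 [363 175]
blk [354.3   2.9] [ 50.  129.9] yaw -29.5 z 0.0509 [283 275]
tray [498.6 275.8] [190.8 161.5] yaw 9.2 z 0.0225 [102 163]
tray floor 0.006544903295435278 table 0.0012881122066195627
```

View pics/crop.png

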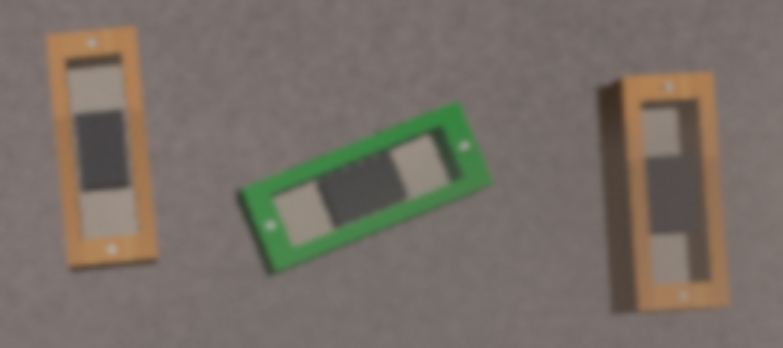

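Confirmed: the left and right wooden blocks in the crop are the two to test, with both weights in the middle. I'll start with the left one (block 1).

```bash
cat >> h.py <<'E'
def go(x,y,z,yaw,base=None):
    s=robot.read_state(); p,o=(s['tool_pos'],s['orientation']) if base is None else base
    R=Ro.from_rotvec(o); yw=np.radians(yaw)
    G=Ro.from_matrix(np.array([[np.cos(yw),np.sin(yw),0],[np.sin(yw),-np.cos(yw),0],[0,0,-1]]))
    print('d',R.inv().apply(np.array([x,y,z])-p).round(4),'r',(R.inv()*G).as_rotvec().round(4),'t',s['t'])
E
python3 -c "
from h import *
go(.558,.012,.14,186.9)"
```

```text
d [-0.5243 -0.4085  0.0896] r [-0.     -0.     -0.4492] t 0.55
```

Emit:
{"api": "move_arm", "payload": {
  "deltas": [-0.524,-0.4085,0.09,0,0,-0.449,0.9,-0.524,-0.4085,0.09,0,0,-0.449,0.9,-0.524,-0.4085,0.09,0,0,-0.449,0.9,-0.524,-0.4085,0.09,0,0,-0.449,0.9,-0.524,-0.4085,0.09,0,0,-0.449,0.9,-0.524,-0.4085,0.09,0,0,-0.449,0.9,-0.524,-0.4085,0.09,0,0,-0.449,0.9,-0.524,-0.4085,0.09,0,0,-0.449,0.9,-0.524,-0.4085,0.09,0,0,-0.449,0.9,-0.524,-0.4085,0.09,0,0,-0.449,0.9,-0.524,-0.4085,0.09,0,0,-0.449,0.9,-0.524,-0.4085,0.09,0,0,-0.449,0.9],
  "squeeze": 50
}}

```text
t: 2.05
tool_pos: [0.5586, 0.009, 0.1389]
orientation: [0.182, -3.136, 0.001]
force: [-0.7, 0.4, -0.1]
opening: 0.0834
gripper_force: 0.0
```

```bash
python3 - <<'E'
from h import *
p,d,P=cam('wrist','w1')
z=P[...,2];m=((z>.043)&(z<.058)&(d>0)).astype(np.uint8)
n,l,st,_=cv2.connectedComponentsWithStats(m)
for i in range(1,n):
    if st[i,4]<1000: continue
    q=P[l==i]; print(cv2.minAreaRect((q[:,:2]*1000).astype(np.float32)),np.median(q[:,2]),st[i])
go(.558,.012,.020,186.9)
E
```

```text
((538.7073364257812, -137.37362670898438), (50.19687271118164, 132.14842224121094), 23.670373916625977) 0.05031003099821886 [    9   123   207   124 13920]
((557.999267578125, 10.452884674072266), (130.8841094970703, 50.108116149902344), 6.929199695587158) 0.05032190260679113 [  283   144    75   176 12286]
d [-0.0004  0.0012  0.1192] r [ 0.0003 -0.0009 -0.003 ] t 2.1
```

View pics/w1.png

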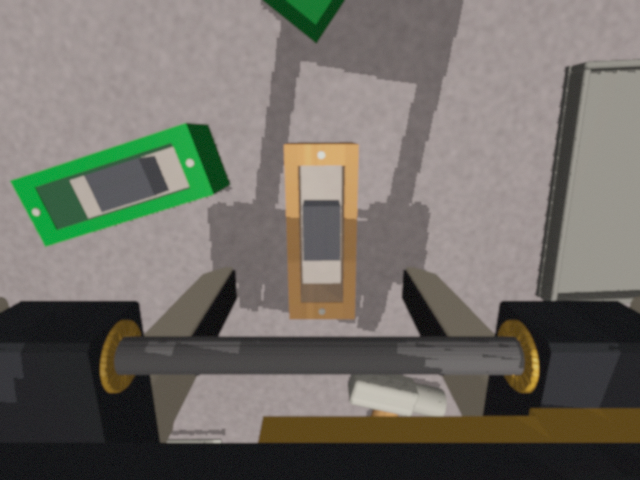

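The wrist view shows block 1 centred between the fingers at about (321,230), with free space on both sides, and its fit agrees with the top camera. I descend and grip.

Emit:
{"api": "move_arm", "payload": {
  "deltas": [0,0,0.05,0,0,0,0.9,0,0,0.09,0,0,0,0.9,0,0,0.11,0,0,0,0.9,0,0,0.119,0,0,0,0.9,0,0,0.119,0,0,0,0.9,0,0,0.119,0,0,0,0.2,0,0,0.119,0,0,0,0.2,0,0,0.119,0,0,0,0.2,0,0,0.119,0,0,0,0.2,0,0,0.119,0,0,0,0.2,0,0,0.119,0,0,0,0.2,0,0,0.119,0,0,0,0.2],
  "squeeze": 50
}}

```text
t: 3.6
tool_pos: [0.558, 0.0118, 0.021]
orientation: [-0.189, 3.135, -0.001]
force: [-0.6, -2.3, 5.4]
opening: 0.0499
gripper_force: 50.0
```

Emit:
{"api": "move_arm", "payload": {
  "deltas": [0,0,-0.02,0,0,0,0.2,0,0,-0.06,0,0,0,0.2,0,0,-0.1,0,0,0,0.2,0,0,-0.14,0,0,0,0.2,0,0,-0.14,0,0.17,0,0.2,0,0,-0.14,0,0.34,0,0.2,0,0,-0.14,0,0.48,0,0.2,0,0,-0.14,0,0.55,0,0.2,0,0,-0.14,0,0.55,0,0.2,0,0,-0.14,0,0.55,0,0.2,0,0,-0.14,0,0.55,0,0.2,0,0,-0.14,0,0.55,0,0.2]
}}

```text
t: 5.1
tool_pos: [0.5578, 0.012, 0.1617]
orientation: [0.156, -2.59, 0.044]
force: [-0.2, -0.4, -3.9]
opening: 0.0497
gripper_force: 50.0
```

Emit:
{"api": "move_arm", "payload": {
  "deltas": [0,0,0,0,0,0,0.2,0,0,0,0,0,0,0.2,0,0,0,0,0,0,0.2]
}}

```text
t: 5.48
tool_pos: [0.5577, 0.012, 0.1606]
orientation: [0.156, -2.588, 0.044]
force: [0.6, -0.2, -3.6]
opening: 0.0496
gripper_force: 50.0
```

```bash
python3 - <<'E'
from h import *
p,d,P=cam('wrist','w2'); s=robot.read_state(); print(s['orientation'],s['tool_pos'],s['wrist_torque'],s['force'],s['opening'])
print(np.degrees(np.arccos(-Ro.from_rotvec(s['orientation']).as_matrix()[2,2])))
E
```

```text
[ 0.15567946 -2.58744456  0.04391125] [0.55771094 0.01205637 0.16057103] [ 0.12283145 -0.56330886  0.00673778] [ 0.40541836 -0.45247402 -3.02974044] 0.04984635877600785
31.51925222431589
```

View pics/w2.png

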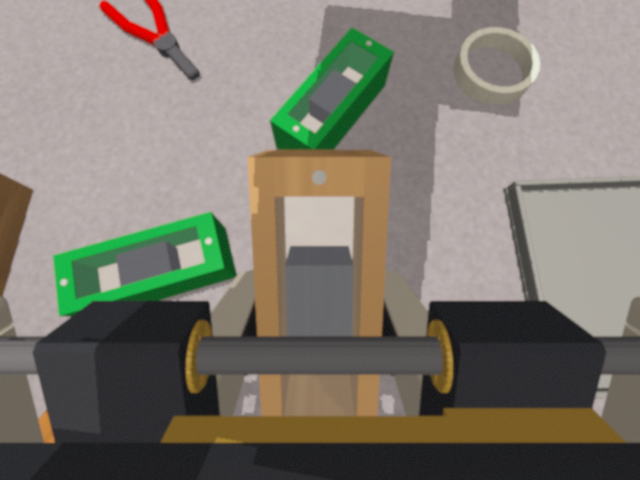

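The block is held tilted. I'll measure the weight's end face (row ~265) against the block end (row ~152) in tool coordinates.

```bash
python3 - <<'E'
from h import *
p,d,P=cam('wrist'); s=robot.read_state(); R=Ro.from_rotvec(s['orientation'])
for v in (160,178,195,205,225,240,250,260,270,290,320):
    print(v,P[v,320].round(4),R.inv().apply(P[v,320]-s['tool_pos']).round(4))
for n in ('side',):
    p,d,P=cam(n,'s2'); cv2.imwrite('pics/s2c.png',cv2.resize(p[100:280,260:500,::-1],None,fx=3,fy=3))
E
```

```text
160 [0.5175 0.0079 0.2189] [ 0.0649  0.0007 -0.0286]
178 [0.5232 0.0086 0.2163] [ 0.0587  0.0007 -0.0294]
195 [0.5282 0.0092 0.2129] [ 0.0526  0.0007 -0.0291]
205 [0.531  0.0096 0.2101] [ 0.0488  0.0007 -0.0282]
225 [0.5376 0.0104 0.2067] [ 0.0414  0.0007 -0.0288]
240 [0.5421 0.0109 0.2025] [ 0.0352  0.0007 -0.0275]
250 [0.5457 0.0113 0.2015] [ 0.0316  0.0007 -0.0286]
260 [0.5489 0.0117 0.1984] [ 0.0273  0.0008 -0.0276]
270 [0.5523 0.0121 0.1961] [ 0.0231  0.0008 -0.0275]
290 [0.5595 0.013  0.1926] [ 0.0151  0.0008 -0.0283]
320 [0.5706 0.0144 0.1863] [ 0.0023  0.0008 -0.0287]
```

View pics/s2c.png

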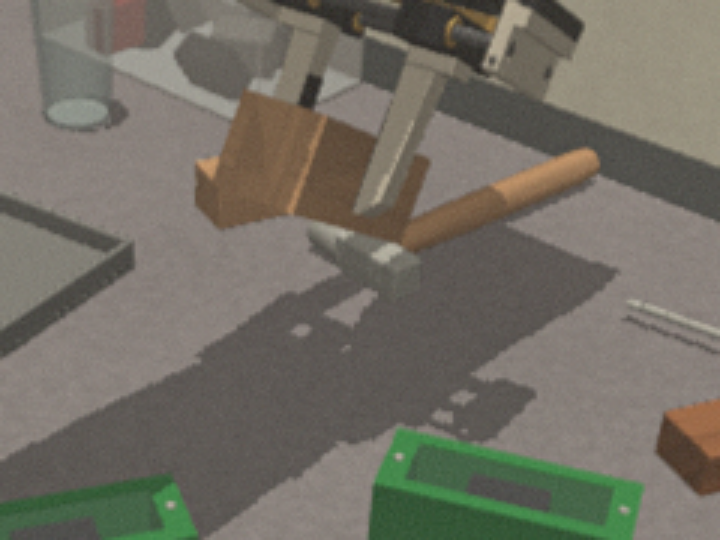

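In the tilted block the weight's upper edge is still about 25 mm along the slot. If it had slid to the low (−x) end the edge would be near −8 mm, so block 1's weight is fixed and this is the sound block. I'll put it back where it stood.

```bash
python3 - <<'E'
from h import *
for z in (.16,.06,.0215): go(.558,.012,z,186.9)
E
```

```text
d [-0.0005 -0.0001  0.0004] r [ 1.000e-04 -5.501e-01 -2.000e-04] t 5.625
d [-0.0528 -0.0001  0.0856] r [ 1.000e-04 -5.501e-01 -2.000e-04] t 5.625
d [-7.290e-02 -1.000e-04  1.184e-01] r [ 1.000e-04 -5.501e-01 -2.000e-04] t 5.625
```

Emit:
{"api": "move_arm", "payload": {
  "deltas": [0,0,0,0,-0.15,0,0.2,0,0,0,0,-0.3,0,0.2,0,0,0,0,-0.45,0,0.2,0,0,0,0,-0.55,0,0.2,-0.025,0,0.04,0,-0.55,0,0.2,-0.045,0,0.073,0,-0.55,0,0.2,-0.058,0,0.094,0,-0.55,0,0.2,-0.066,0,0.107,0,-0.55,0,0.2,-0.07,0,0.114,0,-0.55,0,0.2,-0.072,0,0.1175,0,-0.55,0,0.2,-0.073,0,0.1187,0,-0.55,0,0.2,-0.073,0,0.1187,0,-0.55,0,0.2]
}}

```text
t: 7.12
tool_pos: [0.5585, 0.012, 0.022]
orientation: [-0.189, 3.135, -0.0]
force: [-0.4, -0.7, -2.9]
opening: 0.0496
gripper_force: 50.0
```

Emit:
{"api": "move_arm", "payload": {
  "deltas": [0,0,0,0,0,0,0.2,0,0,0,0,0,0,0.2]
}}

```text
t: 7.38
tool_pos: [0.5582, 0.012, 0.0216]
orientation: [-0.189, 3.135, -0.0]
force: [-1.3, -0.1, -3.3]
opening: 0.0494
gripper_force: 50.0
```

Emit:
{"api": "move_arm", "payload": {
  "deltas": [0,0,0.001,0,0,0,0.2,0,0,0.001,0,0,0,0.2,0,0,0.001,0,0,0,0.9,0,0,0.001,0,0,0,0.9,0,0,0.001,0,0,0,0.9,0,0,0.001,0,0,0,0.9,0,0,-0.04,0,0,0,0.9,0,0,-0.1,0,0,0,0.9,0,0,-0.12,0,0,0,0.9,0,0,-0.12,0,0,0,0.9]
}}

```text
t: 8.62
tool_pos: [0.5593, 0.012, 0.1431]
orientation: [-0.189, 3.132, -0.001]
force: [0.3, -0.4, 0.3]
opening: 0.0835
gripper_force: 0.0
```

```bash
python3 - <<'E'
from h import *
go(.540,-.305,.14,184.2)
E
```

```text
d [ 0.0572 -0.3124  0.0031] r [-0.0007  0.0038  0.0469] t 8.625
```

Emit:
{"api": "move_arm", "payload": {
  "deltas": [0.057,-0.312,0.002,0,0,0.047,0.9,0.057,-0.312,0.002,0,0,0.047,0.9,0.057,-0.312,0.002,0,0,0.047,0.9,0.057,-0.312,0.002,0,0,0.047,0.9,0.057,-0.312,0.002,0,0,0.047,0.9,0.057,-0.312,0.002,0,0,0.047,0.9,0.057,-0.312,0.002,0,0,0.047,0.9,0.057,-0.312,0.002,0,0,0.047,0.9]
}}

```text
t: 9.62
tool_pos: [0.5385, -0.3027, 0.138]
orientation: [0.117, -3.138, -0.002]
force: [0.3, 0.3, 0.2]
opening: 0.0838
gripper_force: 0.0
```

```bash
python3 - <<'E'
from h import *
p,d,P=cam('wrist','w3')
z=P[...,2];m=((z>.043)&(z<.058)&(d>0)).astype(np.uint8)
n,l,st,_=cv2.connectedComponentsWithStats(m)
for i in range(1,n):
    if st[i,4]<1000: continue
    q=P[l==i]; print(cv2.minAreaRect((q[:,:2]*1000).astype(np.float32)),np.median(q[:,2]),st[i])
go(.540,-.305,.020,184.2)
p,d,P=cam('top')
z=P[...,2];m=((z>.043)&(z<.058)&(d>0)).astype(np.uint8); m[:,350:]=0;m[260:]=0
n,l,st,_=cv2.connectedComponentsWithStats(m)
for i in range(1,n):
    if st[i,4]>300: print('top',cv2.minAreaRect((P[l==i][:,:2]*1000).astype(np.float32)))
E
```

```text
((540.2066650390625, -306.6541748046875), (130.87936401367188, 50.18388366699219), 4.252295970916748) 0.0502892294453714 [  275   147    75   176 12342]
((538.594482421875, -137.00161743164062), (51.56380844116211, 131.3175048828125), 23.536418914794922) 0.05021176759214285 [  448   192   192   119 12671]
d [-0.0011 -0.0025  0.1185] r [ 0.0011 -0.0009  0.0018] t 9.675
top ((851.7113037109375, 474.76617431640625), (34.267704010009766, 31.579113006591797), 89.4480209350586)
top ((812.7540283203125, 410.001220703125), (58.32093811035156, 258.5046691894531), 13.12259578704834)
top ((558.4276733398438, 13.737964630126953), (130.380126953125, 49.97894287109375), 6.86929988861084)
```

Block 1 is back within 2 mm of its start. Block 2 measures (540,−306) mm with yaw 4.2°, so I grip it now.

Emit:
{"api": "move_arm", "payload": {
  "deltas": [0,-0.003,0.05,0,0,0,0.9,0,-0.003,0.09,0,0,0,0.9,0,-0.003,0.11,0,0,0,0.9,0,-0.003,0.119,0,0,0,0.9,0,-0.003,0.119,0,0,0,0.9,0,-0.003,0.119,0,0,0,0.2,0,-0.003,0.119,0,0,0,0.2,0,-0.003,0.119,0,0,0,0.2,0,-0.003,0.119,0,0,0,0.2,0,-0.003,0.119,0,0,0,0.2,0,-0.003,0.119,0,0,0,0.2,0,-0.003,0.119,0,0,0,0.2],
  "squeeze": 58
}}

```text
t: 11.22
tool_pos: [0.5391, -0.3074, 0.0207]
orientation: [-0.115, 3.139, 0.0]
force: [-0.4, 2.2, 6.1]
opening: 0.0498
gripper_force: 58.0
```

Emit:
{"api": "move_arm", "payload": {
  "deltas": [0,0,-0.02,0,0,0,0.2,0,0,-0.06,0,0,0,0.2,0,0,-0.1,0,0,0,0.2,0,0,-0.14,0,0,0,0.2,0,0,-0.14,0,0.17,0,0.2,0,0,-0.14,0,0.34,0,0.2,0,0,-0.14,0,0.48,0,0.2,0,0,-0.14,0,0.55,0,0.2,0,0,-0.14,0,0.55,0,0.2,0,0,-0.14,0,0.55,0,0.2,0,0,-0.14,0,0.55,0,0.2,0,0,-0.14,0,0.55,0,0.2]
}}

```text
t: 12.72
tool_pos: [0.5388, -0.3079, 0.1614]
orientation: [0.094, -2.592, 0.027]
force: [0.5, 0.5, -4.0]
opening: 0.0497
gripper_force: 58.0
```

Emit:
{"api": "move_arm", "payload": {
  "deltas": [0,0,0,0,0,0,0.2,0,0,0,0,0,0,0.2,0,0,0,0,0,0,0.2,0,0,0,0,0,0,0.2]
}}

```text
t: 13.22
tool_pos: [0.539, -0.3075, 0.1602]
orientation: [0.095, -2.59, 0.027]
force: [-0.4, 1.1, -4.3]
opening: 0.0494
gripper_force: 58.0
```

```bash
python3 - <<'E'
from h import *
p,d,P=cam('wrist','w4'); s=robot.read_state(); print(s['orientation'],s['tool_pos'],s['wrist_torque'],s['force'],s['opening'])
for z in (.16,): go(.540,-.305,z,184.2)
E
```

```text
[ 0.09495629 -2.58997997  0.02671495] [ 0.53898427 -0.30748156  0.16017873] [ 0.09455419 -0.56122125 -0.02327443] [-0.27469522  0.20526702 -3.24090624] 0.04969226009331823
d [-0.0011  0.0024 -0.0005] r [ 1.000e-04 -5.501e-01 -0.000e+00] t 13.275
```

View pics/w4.png

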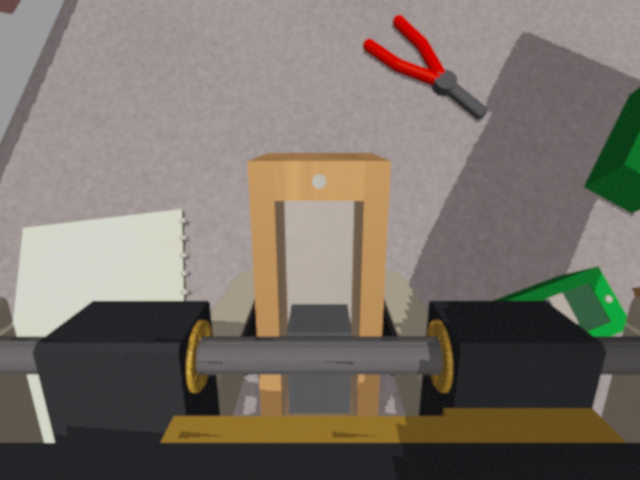

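In block 2 the weight's edge has slid from row ~247 to ~305, toward the lower end, so this is the loose one. I level it and carry it to the tray.

Emit:
{"api": "move_arm", "payload": {
  "deltas": [0,0,0,0,-0.15,0,0.2,0,0,0,0,-0.3,0,0.2,0,0,0,0,-0.45,0,0.2,0,0,0,0,-0.53,0,0.2,0,0,0,0,-0.55,0,0.2,0,0,0,0,-0.55,0,0.2]
}}

```text
t: 14.02
tool_pos: [0.5386, -0.3075, 0.1604]
orientation: [0.115, -3.138, -0.0]
force: [0.4, 0.2, -4.0]
opening: 0.0496
gripper_force: 58.0
```

```bash
python3 - <<'E'
from h import *
go(.4986,.2758,.16,189); print(robot.read_state()['tool_pos'])
E
```

```text
d [-2.600e-03  5.847e-01  4.000e-04] r [ 0.0002 -0.0014 -0.0841] t 14.025
[ 0.53862017 -0.30751704  0.16035122]
```

Emit:
{"api": "move_arm", "payload": {
  "deltas": [0,0.015,0,0,0,0,0.2,0,0.045,0,0,0,0,0.2,0,0.09,0,0,0,-0.01,0.2,0,0.14,0,0,0,-0.02,0.2,-0.001,0.195,0,0,0,-0.03,0.2,-0.001,0.25,0,0,0,-0.04,0.2,-0.001,0.305,0,0,0,-0.05,0.2,-0.002,0.36,0,0,0,-0.06,0.2,-0.002,0.415,0,0,0,-0.07,0.2,-0.002,0.46,0,0,0,-0.08,0.2,-0.003,0.495,0,0,0,-0.084,0.2,-0.003,0.52,0,0,0,-0.084,0.2]
}}

```text
t: 15.52
tool_pos: [0.5028, 0.2142, 0.16]
orientation: [0.251, -3.13, 0.001]
force: [0.6, -0.2, -3.3]
opening: 0.0497
gripper_force: 58.0
```

Emit:
{"api": "move_arm", "payload": {
  "deltas": [0,0.025,0,0,0,0,0.2,0,0.045,0,0,0,0,0.2,0,0.058,0,0,0,0,0.2,0,0.064,0,0,0,0,0.2,0,0.064,0,0,0,0,0.2,0,0.064,0,0,0,0,0.2]
}}

```text
t: 16.27
tool_pos: [0.4941, 0.2739, 0.1603]
orientation: [-0.246, 3.132, -0.0]
force: [0.4, -0.4, -4.0]
opening: 0.0498
gripper_force: 58.0
```

```bash
python3 - <<'E'
from h import *
go(.4986,.2758,.027,189); s=robot.read_state(); print(s['tool_pos'])
p,d,P=cam('wrist','w5'); 
E
```

```text
d [-0.0047  0.0012  0.1333] r [-0.0003 -0.     -0.0005] t 16.275
[0.49411537 0.27391475 0.16029796]
```

View pics/w5.png

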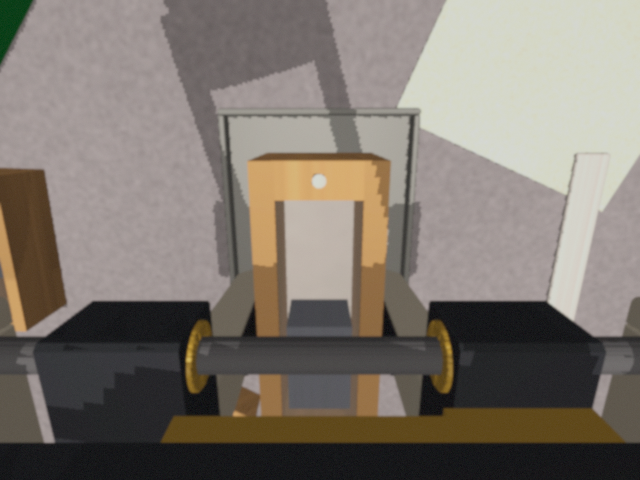

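The block is centred and aligned over the tray (tray rim columns 220–418, block 250–390), with the weight still at its end. I lower it.

Emit:
{"api": "move_arm", "payload": {
  "deltas": [-0.005,0.001,0.02,0,0,0,0.2,-0.005,0.001,0.05,0,0,0,0.2,-0.005,0.001,0.08,0,0,0,0.2,-0.005,0.001,0.1,0,0,0,0.2,-0.005,0.001,0.115,0,0,0,0.2,-0.005,0.001,0.124,0,0,0,0.2,-0.005,0.001,0.129,0,0,0,0.2,-0.005,0.001,0.132,0,0,0,0.2,-0.005,0.001,0.134,0,0,0,0.2,-0.005,0.001,0.135,0,0,0,0.2,-0.005,0.001,0.135,0,0,0,0.2,-0.005,0.001,0.135,0,0,0,0.2]
}}

```text
t: 17.82
tool_pos: [0.499, 0.2765, 0.0256]
orientation: [-0.247, 3.131, 0.0]
force: [0.7, -0.2, -2.3]
opening: 0.0499
gripper_force: 58.0
```

Force −2.3 N (down from −4) shows it is starting to touch. I release partly open and rise.

Emit:
{"api": "move_arm", "payload": {
  "deltas": [0,0,0.0005,0,0,0,0.2,0,0,0.0005,0,0,0,0.2,0,0,0.0005,0,0,0,0.75,0,0,0.0005,0,0,0,0.75,0,0,0.0005,0,0,0,0.75,0,0,0.0005,0,0,0,0.75,0,0,-0.03,0,0,0,0.75,0,0,-0.09,0,0,0,0.75,0,0,-0.15,0,0,0,0.75,0,0,-0.18,0,0,0,0.75,0,0,-0.18,0,0,0,0.75]
}}

```text
t: 19.2
tool_pos: [0.5006, 0.2771, 0.2089]
orientation: [-0.246, 3.126, 0.003]
force: [-0.4, 0.6, 0.1]
opening: 0.0694
gripper_force: 0.0
```

```bash
python3 - <<'E'
from h import *
p,d,P=cam('wrist','w6')
z=P[...,2];m=((z>.046)&(z<.065)&(d>0)).astype(np.uint8)
n,l,st,_=cv2.connectedComponentsWithStats(m)
for i in range(1,n):
    if st[i,4]<1000: continue
    q=P[l==i]; print(cv2.minAreaRect((q[:,:2]*1000).astype(np.float32)),q[:,2].mean(),np.linalg.lstsq(np.c_[q[:,:2],np.ones(len(q))],q[:,2],rcond=None)[0].round(3))
E
```

```text
((499.7037048339844, 276.37408447265625), (129.87933349609375, 50.07050323486328), 9.000221252441406) 0.055269114932617824 [0.002 0.    0.054]
((557.94970703125, 12.352128982543945), (131.28671264648438, 52.548866271972656), 6.436549663543701) 0.050143494333891384 [ 0.002 -0.004  0.049]
```

View pics/w6.png

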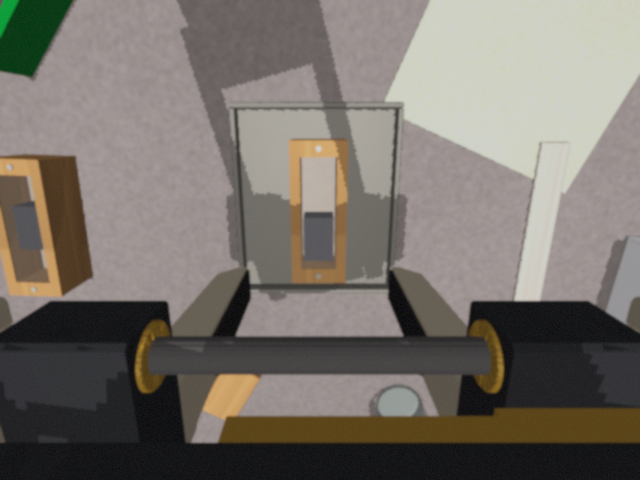

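The loose block lies flat in the tray at (318,210) with its weight at the lower end. The sound one at (38,225) is back in place with its weight in the middle.

```bash
python3 -c "
from plant import robot
print(robot.close_job())"
```

```text
the job is handed in; nothing more can be done
None
```

I handed the job in: the loose block is flat in the tray, cover up, with its weight at one end, and the sound block is back within about 2 mm of where it stood, weight centred; the hand-in gave no verdict.

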